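Add a slotted spacer to the lathe stop post

ROBOT

A 7-joint arm with a two-finger parallel gripper is mounted at the origin on the work surface. World frame = base frame: x ahead of the robot, y to its left, z up, the work surface at z = 0. Lengths are in m, angles in rad, forces in N, time in s.
With the tool pointing down it reaches from about 0.4 to 0.85 m from the base axis. Payload 4.5 kg.
Tool frame: the origin (TCP) lies between the finger pads; the fingertips stand 17 mm ahead of it and the grasp point (between the pads) lies 2 mm behind it; x points along the fingers, y is the direction in which the jaws open and shut, and the axes are right-handed (so a half turn about x gives the same grasp; the last joint's range is limited). The gripper opens to 88 mm and grips with 3 to 60 N. Pads are 18 mm wide; open, the fingers measure 123 mm over their backs; the gripper's body (75 mm by 187 mm) begins 45 mm behind the grasp point.
Start: joints at [-1.155, 0.689, -0.195, 1.565, 0.157, 0.902, -0.215], TCP at [0.233, 0.58, 0.256] pointing down, gripper open.
Joint ranges: [-3.01, 3.01], [-0.46, 2.08], [-1.47, 1.51], [0.13, 2.56], [-1, 4.14], [0.04, 2.09], [-2.66, 2.66]. Speed limits (rad/s): [2.57, 2.57, 3.14, 3.14, 3.14, 3.14, 3.14].

INTERFACE

Orientations are given as a unit quaternion [x, y, z, w].
In Python, from workcell import sense, capture, calibration, finish_job gives the robot as it stands.
- The arm moves only by the shell command python3 -m crank 'ROWS' [FORCE]. ROWS is JSON, a list of rows, each a list of 3 entries, a list of its own where there are three numbers: the shift along the tool's x, y, z in mm, then the turn, a rotation vector about the tool's x, y, z in degrees, then the opening, from 0 (shut) to 1 (fully open). In form: [[[tx, ty, tz], [ax, ay, az], hand], ...]. A call has exactly 10 rows; each row shifts and turns the commanded pose from where the row before left it, along the tool's axes as they then stand; what a row does not reach is not made up. A row lasts 1/12 s, in which the tool goes at most 41.7 mm and 7.16 degrees, less where a joint would pass 70% of its speed; a pose out of reach is approached as far as the arm can. A call with a gripper value outside its range is refused whole. The fingers move at their own pace and stop on an object; FORCE is the grip in N (left out, the last holds). Time passes only in rows, so rows that do not move let the fingers close, or fill a call up. It gives the time, the measured TCP pose, the force and the opening at its end, in the units of the state.
- sense(): the state, without advancing time (a new reading comes with each control period).
- capture(name): name is "scene" or "top" or "wrist"; returns the picture (400x640x3 uint8, blue, green, red); there is no depth.
- calibration(name): a dict with "fx", "fy", "cx", "cy" (pixels), "origin" and "attitude" of the camera in the world. Camera axes: x right, y up, looking along -z (the intrinsics and any distortion apply to the point x, -y, -z); pixel columns grow to the right and rows downward; lengths in m; the calibration is good to about 2 mm. A picture is of the moment at which its call begins: read the wrist's pose just before it. calibration takes no time and is no camera call; for the wrist camera it gives the pose at the moment of the call.
- finish_job(): hands the job in, once; it reports no verdict.
The state is a dict: "time": time; "joint_positions": joint angles; "qvel": joint speeds; "joint_efforts": joint torques, N m; "tcp_pos": TCP position; "orientation": TCP orientation; "ft_force": force on the tool from outside, world axes, zero at the start; "ft_torque": the same for the moment, N m; "width": opening from 0.0 (shut) to 1.0 (fully open).
Only numpy, scipy, OpenCV 4.12 (cv2) and the standard library are available. Lean on these libraries where they do the work, as an engineer would, in place of code of your own. Each camera call takes 0.05 s, during which the arm holds its last target.

TASK

Build up the turning jig's stop post: take the loose slotted steel spacer, slide it sideways onto the flattened neck of the post's stem, under the head, and lower it over the round part until it lies flat on the spacer already there. Turn it on the stem so that its slot points about a quarter turn (90 degrees) away from the slot of the spacer beneath, either way round, and let go. The stem's exact place is not known, so feel your way gently and never force it; leave the lower spacer on its seat and the other things on the bench where they are.

Things in the scene. Friction and masses are not known exactly. Their poses are not given: they have to be found in the camera images.
- stand: Stop post, fixed: base plate 110 x 110 x 10 mm, on it a dark round block 82 mm across, its flat top 70 mm above the bench. Origin: centre of the plate's underside. A rigid steel stem stands on the block, clamped off the block's centre by up to 10 mm along x and 3 mm along y, either way; this offset is not measured. The flattened neck lets a spacer on only along the stand's x axis, from either end.
- neck (a point): Nominal middle of the stem's neck: on the block's centre line, 103 mm above the bench (true stem up to 10 mm off in x, 3 mm in y). Neck: 90 to 116 mm above the bench, 13 mm wide along x, 8 mm thick along y, narrow ends rounded. Below it, from 70 to 90 mm, the stem is round, 14 mm across, top edge lightly chamfered; above it is a head 26 mm across, 116 to 126 mm. Axes as the stand's.
- lower: Lower slotted spacer, loose steel, 76 mm across, 12 mm thick, lying on the block round the stem, top 82 mm above the bench. Origin: centre of its underside; x points out through the mouth of its slot (11 mm wide), at the start within 0.35 rad of the stand's +x. Its bore is 36 mm: it lies loosely, centred on the block and not on the stem.
- spacer_c (a point): Loose slotted spacer to be added: steel C-shaped disc 54 mm across, 16 mm thick, about 0.2 kg, flat on the bench. Point: its centre, half-way up (8 mm). x points out through the slot's mouth, z up. Bore 17 mm. Two flats for gripping, 50 mm apart, on its +y and -y sides, each 20 mm long. Seated on the lower spacer, its centre is 90 mm above the bench.
- spacer_mouth (a point): Middle of the mouth of the loose spacer's slot, at its rim, 27 mm from its centre, half-way up. The slot is 11 mm wide from the bore outwards and flares over the last 9 mm to 21 mm at the rim. Pushed home along the neck, the bore meets the neck's end with the spacer's centre 2 mm past the stem's axis.
- collar_c (a point): Bystander: closed steel ring without a slot, 54 mm across, 16 mm high; point at its centre.
- puck_c (a point): Bystander: round wooden blank, 60 mm across, 22 mm high; point at its centre.
- centre_c (a point): Bystander: steel cone centre standing on its base, 38 mm across, 52 mm high; point half-way up.
- finial_c (a point): Bystander: small turned wooden finial standing upright, 44 mm across, 82 mm high; point half-way up.
- mug: Bystander: blue mug, 80 mm across, 90 mm high; origin at the centre of its underside.
- chisel_grip (a point): Bystander: turning chisel 260 mm long, lying on the bench; point on its dark wooden handle.
- mallet_grip (a point): Bystander: hammer 280 mm long, lying on the bench; point on its wooden handle.
Not all that is in view belongs to the job. What is shaped like the part that bears spacer_c but green or red is not meant. Leave any pink or purple look-alike of the stand alone.

How it is judged:
On the way:
1. the spacer is on the neck of the stem, above the lower spacer (horizontal distance between spacer_c and stand below 0.017 m and z of spacer_c in the frame of stand between 0.0925 and 0.112 m), for 0.05 s.
At the end, for the whole second after the job is handed in: Spacer released, at rest and flat on the lower one, round the stem (centre 90 mm up within 2.5 mm, within 15 mm of the block's centre, tilt under 0.06 rad); its slot within 25 degrees of square to the lower slot and over 40 degrees off the stand's x axis; lower spacer still on the block (horizontal distance between spacer_c and stand below 0.015 m and z of spacer_c in the frame of stand between 0.0875 and 0.0925 m and angle between spacer_c's own z axis and vertical below 0.06 rad and angle between the x axis of spacer_c and the x axis of lower, either way round above 1.13 rad and angle between the x axis of spacer_c and the x axis of stand, either way round above 0.7 rad and z of lower in the frame of stand between 0.068 and 0.072 m and linear speed of spacer below 0.01 m/s); the robot touches nothing.
It fails at once if the spacer is forced against the stem or post (over 15 N) (contact force between spacer and stand above 15 N).
It fails at once if the spacer is pressed hard on the lower spacer (over 20 N) (contact force between spacer and lower above 20 N).
It fails at once if the robot hits the post (contact force between any of the fingers, the arm and stand above 15 N).
It fails at once if the lower spacer is lifted off its seat (z of lower in the frame of stand above 0.078 m).
It fails at once if a bystander is moved by more than 20 mm (distance of any of collar_c, puck_c, centre_c, finial_c, mug, chisel_grip, mallet_grip from where it was at the start of the episode above 0.02 m).
It also fails if it takes over 61 s, if anything falls off the work surface, if the arm or the gripper's body presses on something with over 40 N, if the wrist force passes 120 N, or if a joint passes its speed limit or range.

## Working session

There is one attempt and no reset: what is moved stays moved. The work goes in short steps, Python scripts to look and compute and a shell command to move; the robot and the scene stay as the last step left them, time stands still between calls to the robot, and variables do not carry over. Pictures are saved under pics/ and viewed, and the job is handed in when it is done.

```bash
ls; mkdir -p pics; python3 - <<'E'
from workcell import sense,capture,calibration
import cv2
s=sense();print(s)
for n in("scene","top","wrist"):
    c=calibration(n);print(n,c)
    cv2.imwrite(f"pics/{n}0.png",capture(n))
E
```

```text
pics
{'time': 0.0, 'joint_positions': array([-1.15519697,  0.68993898, -0.19452832,  1.56631404,  0.15729592,
        0.90248823, -0.21512436]), 'qvel': array([-0.00076196, -0.00035944,  0.0016744 , -0.00029455,  0.00146105,
       -0.00020684,  0.0009313 ]), 'joint_efforts': array([ 3.27306020e-05, -5.27551639e+01, -1.26711264e+00, -1.53434390e+01,
       -5.26968122e-02,  6.40497237e-03,  1.56486899e-04]), 'tcp_pos': array([0.23268779, 0.57944429, 0.25494644]), 'orientation': array([ 0.13352908,  0.69434231, -0.13476191,  0.69418871]), 'ft_force': array([ 0.10498272, -0.51815332, -0.05335662]), 'ft_torque': array([ 0.05295199, -0.05924642, -0.05401677]), 'width': 0.9981517937213844}
scene {'fx': 390.94827981618914, 'fy': 390.94827981618914, 'cx': 316.4670572625834, 'cy': 203.55131219840482, 'origin': array([ 0.93274084, -0.61893561,  0.81948835]), 'attitude': array([0.3463254 , 0.11497071, 0.28144692, 0.88748413])}
top {'fx': 502.947233151997, 'fy': 502.947233151997, 'cx': 309.9123284445367, 'cy': 202.62055726112567, 'origin': array([ 0.24247322, -0.07685786,  1.53719949]), 'attitude': array([-0.06972334,  0.06763133,  0.71213634, -0.69528878])}
wrist {'fx': 344.3012931560571, 'fy': 344.3012931560571, 'cx': 312.97004980760676, 'cy': 200.57618902922408, 'origin': array([0.15825814, 0.60951122, 0.38400468]), 'attitude': array([-0.12937187, -0.08648453,  0.55368474,  0.81805657])}
```

View pics/scene0.png

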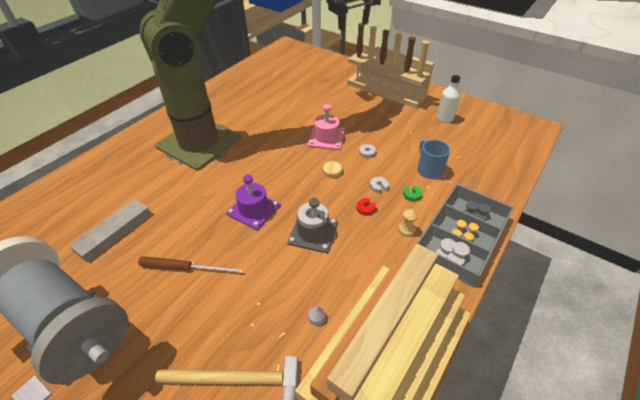

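View pics/top0.png

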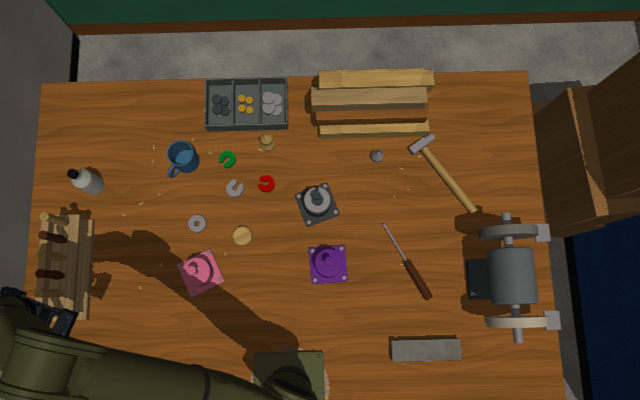

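View pics/wrist0.png

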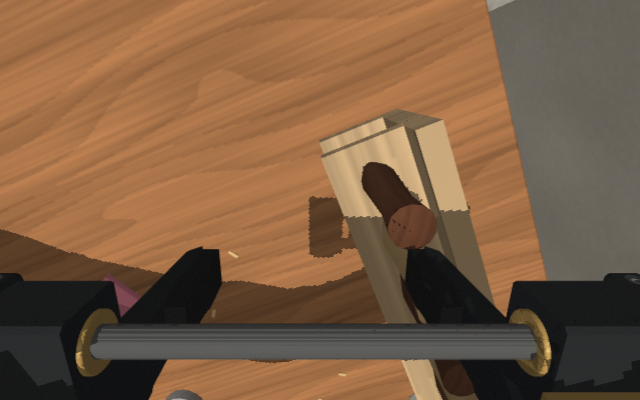

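The grey C-ring at top (235,188) / scene (379,184) is the candidate. The others of that shape are green (227,159) and red (267,184) in the top view, and neither is meant. The closed grey ring at (197,224) is the collar. The grey stand is at (317,202); the pink and purple ones are look-alikes. I'll confirm with enlarged crops.

```bash
cat > h.py <<'E'
import numpy as np, cv2
from scipy.spatial.transform import Rotation as R
from workcell import sense,capture,calibration
def ray(c,u,v):
    d=np.array([(u-c['cx'])/c['fx'],-(v-c['cy'])/c['fy'],-1.])
    return np.array(c['origin']),R.from_quat(c['attitude']).apply(d)
def plane(c,u,v,z):
    o,d=ray(c,u,v);return o+d*(z-o[2])/d[2]
def proj(c,p):
    q=R.from_quat(c['attitude']).inv().apply(np.array(p)-c['origin'])
    return np.array([c['cx']+c['fx']*q[0]/-q[2],c['cy']-c['fy']*q[1]/-q[2]])
E
python3 - <<'E'
import cv2,numpy as np
a=cv2.imread('pics/top0.png');b=cv2.imread('pics/scene0.png')
A=cv2.resize(a[140:230,185:350],None,fx=4.5,fy=4.5,interpolation=cv2.INTER_CUBIC)
cv2.imwrite('pics/topc.png',A)
B=cv2.resize(b[140:260,280:440],None,fx=4.5,fy=4.5,interpolation=cv2.INTER_CUBIC)
cv2.imwrite('pics/scenec.png',B)
E
```

```text
(no output)
```

View pics/topc.png

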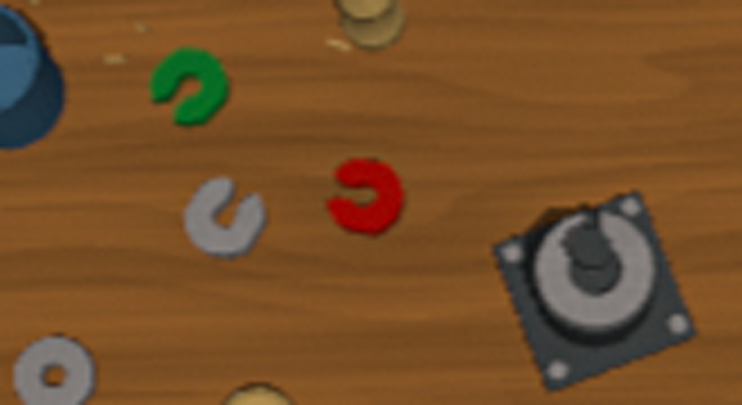

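View pics/scenec.png

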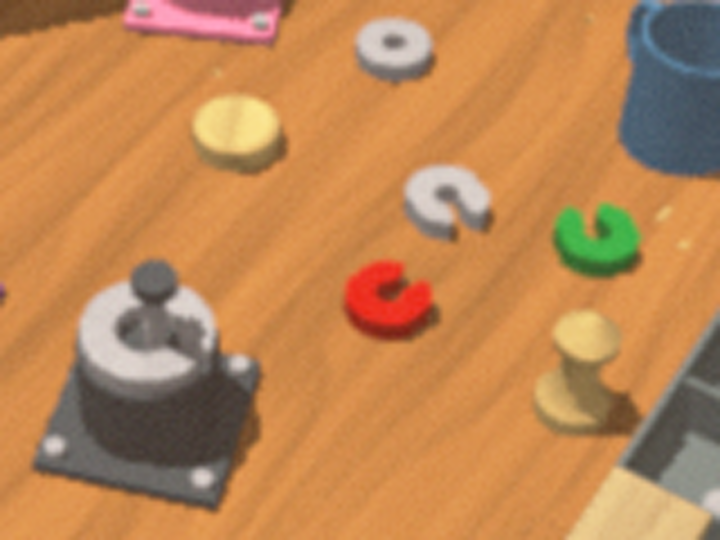

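```bash
python3 - <<'E'
from h import *
c=calibration('top')
def P(u,v,z): return plane(c,185+u/4.5,140+v/4.5,z)
print('spacer',P(225,218,.016),'mouth',P(248,190,.016))
print('lower top',P(596,268,.082))
for n,u,v in[('a',512,252),('b',629,206),('c',678,324),('d',558,370)]:print(n,P(u,v,.012))
print('collar',P(55,375,.016),'green',P(190,86,.016),'red',P(367,196,.016),'finial',P(372,20,.0),'centre',plane(c,376,156,0),'puck',plane(c,242,235,.022))
print('mug',plane(c,182,158,0.05))
s=calibration('scene')
for n,u,v,z in[('spacer',447,200,.016),('lower',147,335,.082),('head',155,280,.126)]:print(n,plane(s,280+u/4.5,140+v/4.5,z))
b=cv2.imread('pics/top0.png');hsv=cv2.cvtColor(b,cv2.COLOR_BGR2HSV)
m=((hsv[...,1]<60)&(hsv[...,2]>70)).astype(np.uint8)
n,l,st,ce=cv2.connectedComponentsWithStats(m)
for i in range(1,n):
    if 40<st[i,4]<2000 and 190<ce[i,0]<350 and 140<ce[i,1]<240: print(st[i],ce[i])
E
```

```text
spacer [0.59275533 0.15541467 0.016     ] mouth [0.61220493 0.1396181  0.016     ]
lower top [ 0.53792637 -0.09836985  0.082     ]
a [ 0.56479657 -0.041869    0.012     ]
b [ 0.59530212 -0.12336051  0.012     ]
c [ 0.51168222 -0.15445584  0.012     ]
d [ 0.48184997 -0.07164501  0.012     ]
collar [0.486081   0.27054509 0.016     ] green [0.68776902 0.18034936 0.016     ] red [0.60591658 0.05739272 0.016     ] finial [0.73775946 0.05439466 0.        ] centre [ 0.69091011 -0.28889329  0.        ] puck [0.44600515 0.13246871 0.022     ]
mug [0.68482476 0.31362346 0.05      ]
spacer [0.60255231 0.15090156 0.016     ]
lower [ 0.54540033 -0.10187217  0.082     ]
head [ 0.54901751 -0.09829172  0.126     ]
[226 180  18  17 197] [234.14720812 188.5177665 ]
[304 184  27  29 427] [317.45901639 199.735363  ]
[188 215  18  17 221] [196.59276018 222.95022624]
```

```bash
python3 - <<'E'
from h import *
s=sense();r=R.from_quat(s['orientation']);print(r.as_matrix().round(3))
c=calibration('wrist');rc=R.from_quat(c['attitude'])
print('cam in tool',r.inv().apply(c['origin']-s['tcp_pos']).round(4)); print((r.inv()*rc).as_matrix().round(3))
d=np.array([.50,.155,.26])-s['tcp_pos'];print(r.inv().apply(d)*1000, np.degrees(np.arctan2(*r.as_matrix()[:2,1][::-1])))
E
```

```text
[[-0.     0.373  0.928]
 [-0.001  0.928 -0.373]
 [-1.    -0.001  0.   ]]
cam in tool [-1.29e-01 -1.00e-04 -8.03e-02]
[[ 0.     0.307 -0.952]
 [ 1.    -0.001 -0.   ]
 [-0.001 -0.952 -0.307]]
[  -4.44908546 -294.45575186  406.19430505] 68.12763495216807
```

```bash
python3 -m crank '[[[-3,-19.5,35.5],[0,0,0],1],[[-3,-19.5,35.5],[0,0,0],1],[[0,-19.5,35.5],[0,0,0],1],[[0,-19.5,35.5],[0,0,0],1],[[0,-19.5,35.5],[0,0,0],1],[[0,-19.5,35.5],[0,0,0],1],[[0,-19.5,35.5],[0,0,0],1],[[0,-19.5,35.5],[0,0,0],1],[[0,-19.5,35.5],[0,0,0],1],[[0,-19.5,35.5],[0,0,0],1]]'
python3 -m crank '[[[0,-17,32],[0,0,0],1],[[0,-17,32],[0,0,0],1],[[0,-17,32],[0,0,0],1],[[0,0,0],[5.7,0,0],1],[[0,0,0],[5.7,0,0],1],[[0,0,0],[5.7,0,0],1],[[0,0,0],[0,0,0],1],[[0,0,0],[0,0,0],1],[[0,0,0],[0,0,0],1],[[0,0,0],[0,0,0],1]]'
python3 - <<'E'
from h import *
s=sense();c=calibration('wrist');im=capture('wrist');cv2.imwrite('pics/w1.png',im)
import pickle;pickle.dump((s,c),open('w1.pkl','wb'))
print(s['tcp_pos'],s['joint_positions'],s['ft_force'])
E
```

```text
time: 0.98
tcp_pos: [0.4905, 0.2649, 0.2616]
orientation: [0.134, 0.694, -0.134, 0.694]
ft_force: [-0.1, 0.5, -0.3]
width: 1.0
time: 1.82
tcp_pos: [0.5596, 0.1839, 0.2617]
orientation: [0.235, 0.667, -0.235, 0.667]
ft_force: [0.4, 1.1, 0.4]
width: 0.999
[0.55957472 0.18386706 0.26165676] [-0.30027974  0.6321496  -0.16328942  1.67211391  0.12823126  0.84791524
  0.37515563] [0.41611512 1.0629231  0.36777943]
```

View pics/w1.png

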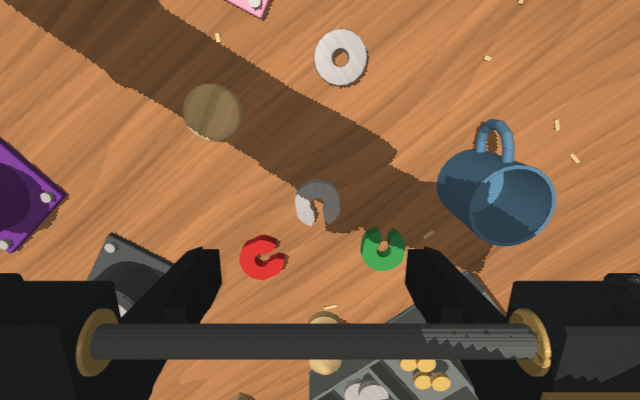

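```bash
python3 - <<'E'
from h import *
import pickle
s,c=pickle.load(open('w1.pkl','rb'))
im=cv2.imread('pics/w1.png')
cr=im[165:240,280:355];cv2.imwrite('pics/w1c.png',cv2.resize(cr,None,fx=8,fy=8,interpolation=cv2.INTER_CUBIC))
hsv=cv2.cvtColor(im,cv2.COLOR_BGR2HSV)
m=np.zeros(im.shape[:2],np.uint8);m[165:240,280:355]=(hsv[165:240,280:355,1]<75)*255
cs,_=cv2.findContours(m,cv2.RETR_EXTERNAL,cv2.CHAIN_APPROX_NONE)
k=max(cs,key=cv2.contourArea);print(cv2.contourArea(k),cv2.boundingRect(k))
W=np.array([plane(c,p[0][0],p[0][1],.016)[:2] for p in k])
h=cv2.convexHull((W*1e4).astype(np.float32));print('minEncl',cv2.minEnclosingCircle(h))
cv2.imwrite('pics/w1m.png',cv2.resize(m[165:240,280:355],None,fx=8,fy=8))
# notch: deepest convexity defect
hi=cv2.convexHull(k,returnPoints=False);d=cv2.convexityDefects(k,hi);i=d[:,0,3].argmax();a,b,f,_=d[i,0]
for j in(a,b,f):print(k[j][0],plane(c,*k[j][0],.016)[:2])
E
```

```text
1345.5 (295, 179, 45, 47)
minEncl ((5961.62255859375, 1596.783447265625), 287.14166259765625)
[311 225] [0.61313293 0.13751118]
[329 223] [0.62435532 0.155473  ]
[315 197] [0.58928855 0.16262291]
```

View pics/w1c.png

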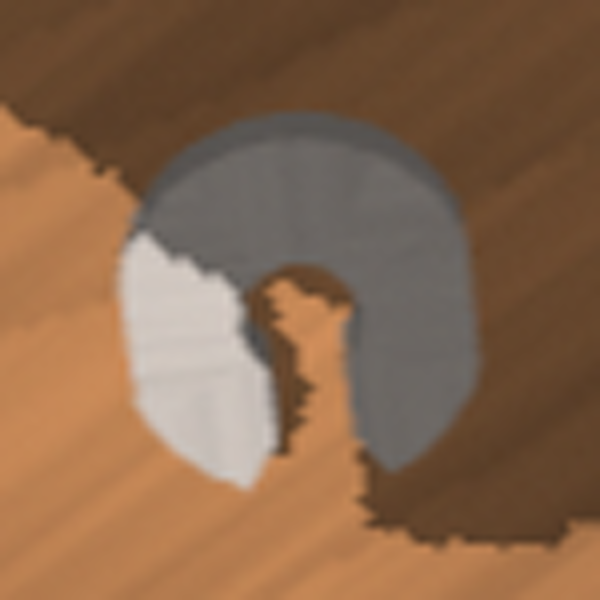

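View pics/w1m.png

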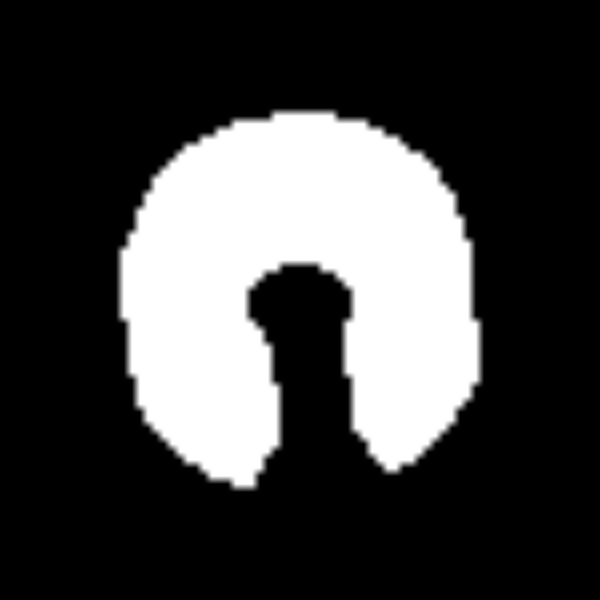

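```bash
python3 - <<'E'
from h import *
import pickle
s,c=pickle.load(open('w1.pkl','rb'))
f=lambda x,y:plane(c,280+x/8-.44,165+y/8-.44,.016)[:2]
C=f(301,320);print('C',C)
for a,b in[((120,270),(135,400)),((465,235),(480,360)),((301,320),(320,481)),((301,320),(318,460))]:
    d=f(*b)-f(*a);print(np.degrees(np.arctan2(d[1],d[0])),np.linalg.norm(d))
a,b=f(248,490),f(392,472);d=b-a;print(np.degrees(np.arctan2(d[1],d[0]))-90,np.linalg.norm(d))
print(np.linalg.norm(f(127,335)-f(472,297)))
E
```

```text
C [0.59795148 0.15889338]
-33.46909714140392 0.01983026090274476
-31.01879418952807 0.018992488643610198
-32.22049004189603 0.024999596213205678
-32.037431190280586 0.021692305797759517
-31.149430185686334 0.021232387726652105
0.04978856504170768
```

```bash
python3 -m crank '[[[0,-1,23],[-7,0,0],1],[[0,0,23],[0,0,0],1],[[33,0,0],[0,0,0],1],[[33,0,0],[0,0,0],1],[[33,0,0],[0,0,0],1],[[33,0,0],[0,0,0],1],[[33,0,0],[0,0,0],1],[[33,0,0],[0,0,0],1],[[0,0,0],[0,0,0],1],[[0,0,0],[0,0,0],1]]'
python3 - <<'E'
from h import *
s=sense();c=calibration('wrist');im=capture('wrist');cv2.imwrite('pics/w2.png',im)
r=R.from_quat(s['orientation']).as_matrix();print(s['tcp_pos'],np.degrees(np.arctan2(r[1,2],r[0,2])),s['joint_positions'])
print((R.from_matrix(r).inv().apply(np.array([.598,.159,.021])-s['tcp_pos'])*1000).round(1), proj(c,[.598,.159,.016]))
E
```

```text
time: 2.7
tcp_pos: [0.5954, 0.1561, 0.0626]
orientation: [0.194, 0.681, -0.195, 0.679]
ft_force: [-0.1, -0.5, 0.3]
width: 1.001
[0.59537018 0.15606931 0.06260027] -31.924933739249145 [-0.25467391  0.94376808 -0.13775481  1.71533377  0.23276774  0.50204529
  0.47247524]
[41.6  4.   0.8] [320.33236577 242.03726819]
```

View pics/w2.png

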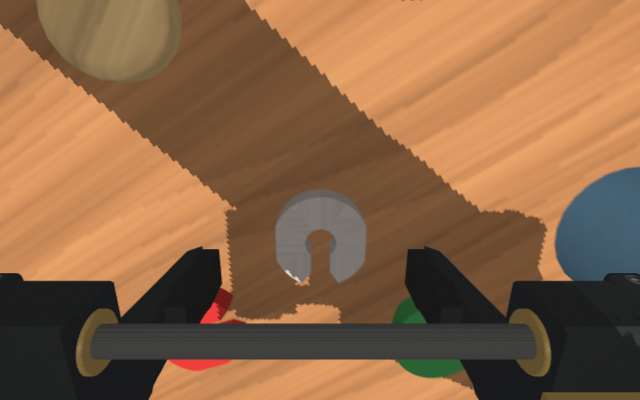

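```bash
python3 -m crank '[[[0,4,1],[0,0,0],1],[[21,0,0],[0,0,0],1],[[20.5,0,0],[0,0,0],1],[[0,0,0],[0,0,0],1],[[0,0,0],[0,0,0],0],[[0,0,0],[0,0,0],0],[[0,0,0],[0,0,0],0],[[0,0,0],[0,0,0],0],[[0,0,0],[0,0,0],0],[[0,0,0],[0,0,0],0]]' 35
python3 -m crank '[[[0,0,0],[0,0,0],0],[[0,0,0],[0,0,0],0],[[-20,0,0],[0,0,0],0],[[-35,0,0],[0,0,0],0],[[-35,0,0],[0,0,0],0],[[-40,0,0],[0,0,0],0],[[-40,0,0],[0,0,0],0],[[-20,0,0],[0,0,0],0],[[0,0,0],[0,0,0],0],[[0,0,0],[0,0,0],0]]' 35
python3 - <<'E'
from h import *
s=sense();c=calibration('wrist');im=capture('wrist');cv2.imwrite('pics/w3.png',im)
r=R.from_quat(s['orientation']).as_matrix();print(s['tcp_pos'],np.degrees(np.arctan2(r[1,2],r[0,2])),s['joint_positions'],s['ft_force'],s['width']*88)
E
```

```text
time: 3.58
tcp_pos: [0.5997, 0.159, 0.0228]
orientation: [0.195, 0.68, -0.195, 0.68]
ft_force: [0.1, 0.1, 0.7]
width: 0.571
time: 4.42
tcp_pos: [0.5996, 0.1592, 0.2127]
orientation: [0.195, 0.679, -0.194, 0.68]
ft_force: [-0.6, -0.8, -1.7]
width: 0.565
[0.59962518 0.15916625 0.21273064] -31.97712599609335 [-0.22683419  0.73353926 -0.19209352  1.62512604  0.17941805  0.79877557
  0.5167151 ] [-0.62166373 -0.78605814 -1.67733711] 49.70414589765048
```

View pics/w3.png

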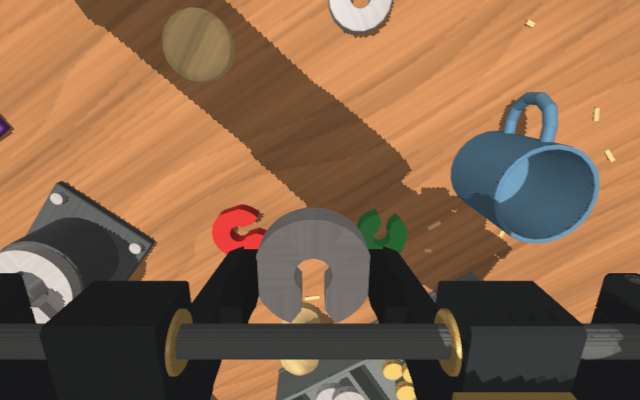

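```bash
python3 -m crank '[[[-6,-31,15.5],[0,0,0],0],[[-6,-31,15.5],[0,0,0],0],[[-5,-31,15.5],[0,0,0],0],[[-5,-31,15.5],[0,0,0],0],[[-5,-31,15.5],[0,0,0],0],[[-5,-31,15.5],[0,0,0],0],[[-5,-31,15.5],[0,0,0],0],[[0,0,0],[-6.5,0,0],0],[[0,0,0],[-6.5,0,0],0],[[0,0,0],[-6.5,0,0],0]]'
python3 -m crank '[[[0,0,0],[-6.5,0,0],0],[[0,0,0],[-6.5,0,0],0],[[0,0,0],[-6.5,0,0],0],[[0,0,0],[-6.5,0,0],0],[[0,0,0],[-6.5,0,0],0],[[0,0,0],[0,0,0],0],[[0,0,0],[0,0,0],0],[[0,0,0],[0,0,0],0],[[0,0,0],[0,0,0],0],[[0,0,0],[0,0,0],0]]'
python3 - <<'E'
from h import *
import pickle
s=sense();c=calibration('wrist');im=capture('wrist');cv2.imwrite('pics/w4.png',im);pickle.dump((s,c),open('w4.pkl','wb'))
r=R.from_quat(s['orientation']).as_matrix();print(s['tcp_pos'],np.degrees(np.arctan2(r[1,2],r[0,2])),s['joint_positions'],s['ft_force'],s['width']*88)
E
```

```text
time: 5.3
tcp_pos: [0.575, -0.0833, 0.2465]
orientation: [0.075, 0.705, -0.075, 0.701]
ft_force: [0.3, -0.7, -1.5]
width: 0.563
time: 6.13
tcp_pos: [0.5764, -0.0822, 0.2489]
orientation: [-0.123, 0.697, 0.123, 0.696]
ft_force: [-0.2, 0.2, -2.1]
width: 0.564
[ 0.57642489 -0.08223814  0.24885765] 19.973916319449653 [ 0.3516564   0.67426305 -0.50026154  1.6959811   0.40057786  0.87550138
  1.6023826 ] [-0.20459801  0.22135431 -2.06059394] 49.621998346525174
```

View pics/w4.png

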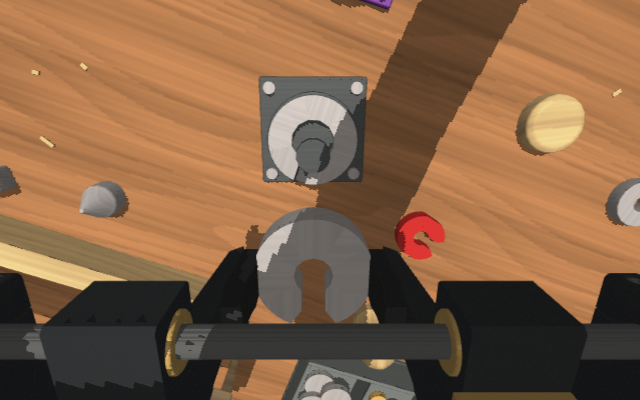

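```bash
python3 - <<'E'
import cv2
im=cv2.imread('pics/w4.png')
cv2.imwrite('pics/w4c.png',cv2.resize(im[70:192,250:375],None,fx=6,fy=4.9,interpolation=cv2.INTER_CUBIC)) if 0 else cv2.imwrite('pics/w4c.png',cv2.resize(im[72:190,253:373],None,fx=5,fy=5,interpolation=cv2.INTER_CUBIC))
E
```

```text
(no output)
```

View pics/w4c.png

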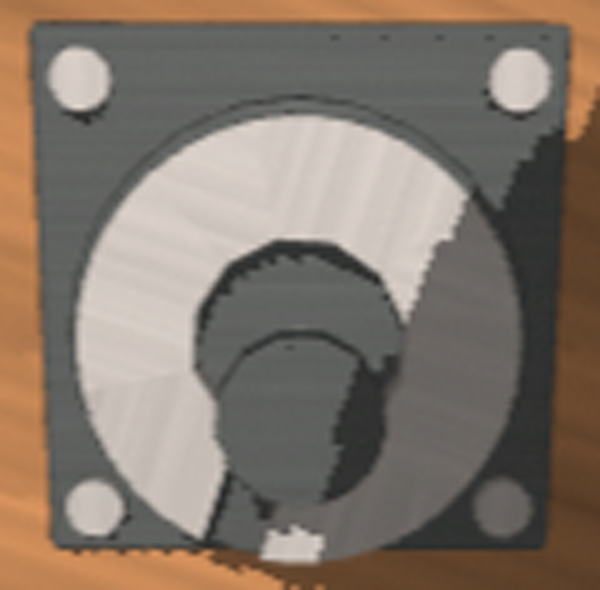

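```bash
python3 - <<'E'
from h import *
import pickle
s,c=pickle.load(open('w4.pkl','rb'))
f=lambda x,y,z:plane(c,253+x/5-.4,72+y/5-.4,z)
r=R.from_quat(s['orientation'])
T=lambda p:(r.inv().apply(p-s['tcp_pos'])*1000).round(1)
L=f(300,339,.082);H=f(301,419,.126)
B=[f(*p,.0125) for p in[(80,78),(520,80),(503,508),(95,508)]]
print('lower',L,'head',H);M=np.mean(B,0);print('bolts',M)
ang=lambda d:np.degrees(np.arctan2(d[1],d[0]))
print(ang(B[3]-B[0]),ang(B[2]-B[1]),ang(B[1]-B[0])-90,ang(B[2]-B[3])-90,'z',ang(r.as_matrix()[:,2]))
print('slot',ang(f(236,545,.082)-L),ang(f(207,543,.082)-f(232,470,.082)))
print('head R',np.linalg.norm(f(215,419,.126)-f(388,419,.126)),'low D',np.linalg.norm(f(77,339,.082)-f(523,339,.082)))
print('tool frame: lower',T(L),'head',T(H),'bolts',T(M))
im=cv2.imread('pics/w4.png');cv2.imwrite('pics/w4s.png',cv2.resize(im[195:335,245:385],None,fx=4.2,fy=4.2,interpolation=cv2.INTER_CUBIC))
E
```

```text
lower [ 0.53917316 -0.0958879   0.082     ] head [ 0.54447641 -0.09377283  0.126     ]
bolts [ 0.54083856 -0.0954378   0.0125    ]
19.844468260807197 19.838256229261912 19.75842036595384 20.000302026450242 z 19.973916319449653
slot 2.6273109355493154 0.762841399779264
head R 0.02552151067826901 low D 0.07619115395917771
tool frame: lower [ 1.669e+02 -1.000e-01 -3.960e+01] head [122.9   0.  -33.9] bolts [236.4  -0.3 -37.8]
```

View pics/w4s.png

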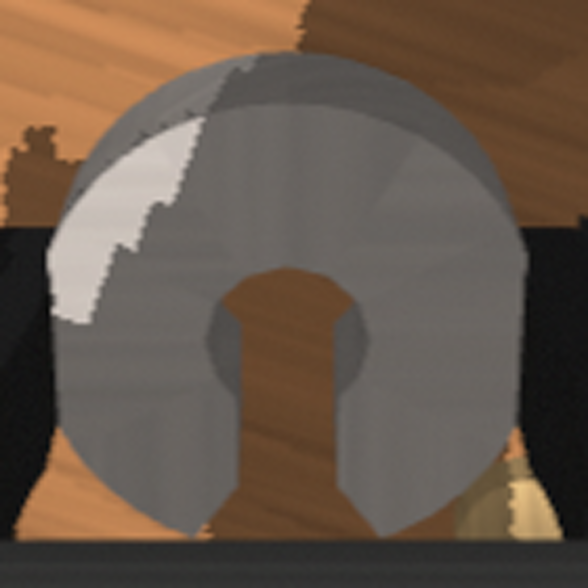

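```bash
python3 - <<'E'
from h import *
import pickle
s,c=pickle.load(open('w4.pkl','rb'))
r=R.from_quat(s['orientation'])
z=s['tcp_pos'][2]-.0068
f=lambda x,y:(r.inv().apply(plane(c,245+x/4.2-.4,195+y/4.2-.4,z)-s['tcp_pos'])*1000).round(1)
for n,p in dict(rimtop=(288,104),boretop=(288,268),boreL=(207,340),boreR=(370,340),fl1=(48,255),fl2=(57,425),fr1=(527,250),fr2=(520,425),tipL=(195,537),tipR=(380,537)).items():print(n,f(*p))
E
```

```text
rimtop [  6.8   0.2 -28. ]
boretop [ 6.8  0.3 -9.7]
boreL [ 6.8 -8.3 -1.2]
boreR [ 6.8  9.  -1.2]
fl1 [  6.8 -24.7 -11.2]
fl2 [  6.8 -24.8   9.2]
fr1 [  6.8  25.1 -11.8]
fr2 [ 6.8 25.4  9.2]
tipL [  6.8 -10.1  23.6]
tipR [ 6.8 10.5 23.6]
```

```bash
python3 -m crank '[[[0,0,-22],[0,0,0],0],[[0,0,-33],[0,0,0],0],[[0,0,-33],[0,0,0],0],[[33,0,0],[0,0,0],0],[[33,0,0],[0,0,0],0],[[33,0,0],[0,0,0],0],[[20,0,0],[0,0,0],0],[[10,0,0],[0,0,0],0],[[0,0,0],[0,0,0],0],[[0,0,0],[0,0,0],0]]'
python3 - <<'E'
from h import *
import pickle
s0,_=pickle.load(open('w4.pkl','rb'));r0=R.from_quat(s0['orientation'])
H=s0['tcp_pos']+r0.apply([.1229,0,-.0339])
s=sense();c=calibration('wrist');im=capture('wrist');cv2.imwrite('pics/w5.png',im);cv2.imwrite('pics/s5.png',capture('scene')[150:270,260:420]);pickle.dump((s,c),open('w5.pkl','wb'))
r=R.from_quat(s['orientation'])
print(s['tcp_pos'],(r0.inv()*r).as_rotvec(degrees=True),s['ft_force'],s['width']*88)
sp=s['tcp_pos']+r.apply([0.0148,.0003,-.0012])
print('spacer->stem in tool',(r.inv().apply(H-sp)*1000).round(1),'spacer z',sp[2])
E
```

```text
time: 7.02
tcp_pos: [0.4944, -0.1123, 0.1206]
orientation: [-0.123, 0.696, 0.123, 0.697]
ft_force: [0.4, -0.5, -1.1]
width: 0.563
[ 0.49444452 -0.11230482  0.12060129] [-0.05717291 -0.06486547 -0.02369537] [ 0.41532052 -0.48929987 -1.06893742] 49.56613164644306
spacer->stem in tool [-20.1  -0.1  54.6] spacer z 0.10580057495661412
```

View pics/w5.png

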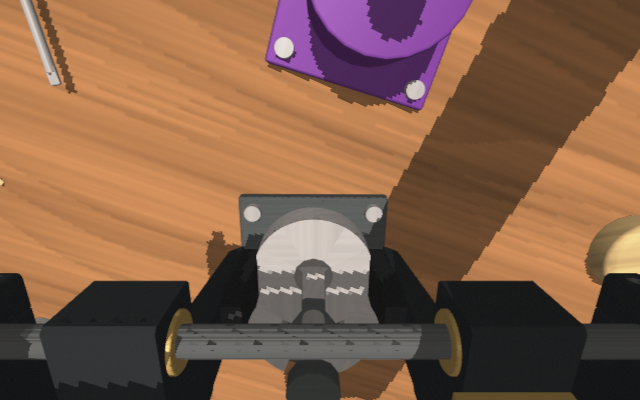

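```bash
python3 -c "
import cv2
a=cv2.imread('pics/s5.png');cv2.imwrite('pics/s5b.png',cv2.resize(a,None,fx=4.5,fy=4.5,interpolation=cv2.INTER_CUBIC))"
```

```text
(no output)
```

View pics/s5b.png

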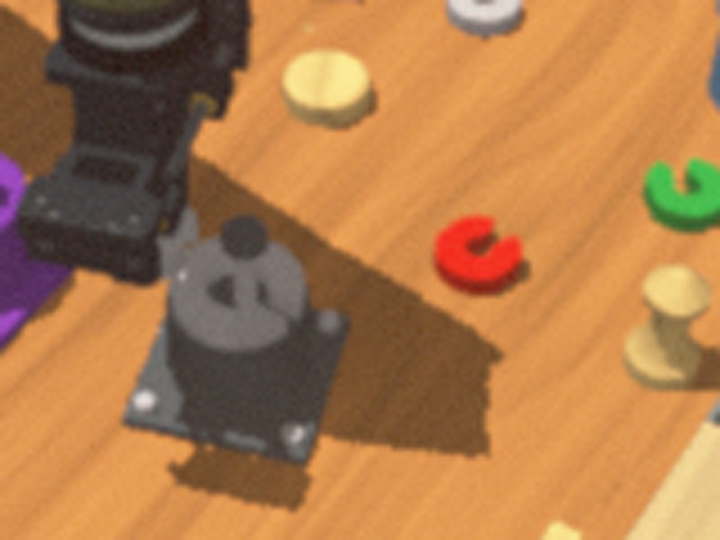

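```bash
cat > st.py <<'E'
from h import *
import pickle
s0,_=pickle.load(open('w4.pkl','rb'));r0=R.from_quat(s0['orientation'])
H=s0['tcp_pos']+r0.apply([.1229,0,-.0339])
s=sense();r=R.from_quat(s['orientation'])
sp=s['tcp_pos']+r.apply([0.0148,.0003,-.0012])
d=r0.inv().apply(sp-H)*1000
R2=r0.inv()*r
print('t',s['time'],'spacer-stem: y %.2f z(x_st) %.2f'%(d[1],d[2]),'height %.2f'%(sp[2]*1000),'turn',R2.as_rotvec(degrees=True).round(2),'F tool0',r0.inv().apply(s['ft_force']).round(2),'M',r0.inv().apply(s['ft_torque']).round(2),'w %.2f'%(s['width']*88))
E
python3 -m crank '[[[2.5,0,3],[0,0,0],0],[[0,0,5],[0,0,0],0],[[0,0,5],[0,0,0],0],[[0,0,3],[0,0,0],0],[[0,0,1],[0,0,0],0],[[0,0,0],[0,0,0],0],[[0,0,0],[0,0,0],0],[[0,0,0],[0,0,0],0],[[0,0,0],[0,0,0],0],[[0,0,0],[0,0,0],0]]'; python3 st.py
python3 -m crank '[[[0,0,1],[0,0,0],0],[[0,0,1],[0,0,0],0],[[0,0,1],[0,0,0],0],[[0,0,1],[0,0,0],0],[[0,0,1],[0,0,0],0],[[0,0,1],[0,0,0],0],[[0,0,1],[0,0,0],0],[[0,0,1],[0,0,0],0],[[0,0,0],[0,0,0],0],[[0,0,0],[0,0,0],0]]'; python3 st.py
```

```text
time: 7.95
tcp_pos: [0.5097, -0.1068, 0.1177]
orientation: [-0.123, 0.696, 0.123, 0.696]
ft_force: [-0.1, -0.5, -1.7]
width: 0.56
t 7.95 spacer-stem: y 0.01 z(x_st) -38.33 height 102.87 turn [-0.05 -0.02 -0.01] F tool0 [ 1.74 -0.46 -0.3 ] M [-0.    0.05  0.03] w 49.27
time: 8.78
tcp_pos: [0.5175, -0.1039, 0.1177]
orientation: [-0.123, 0.696, 0.123, 0.696]
ft_force: [0.6, 0.2, -1.5]
width: 0.567
t 8.7833 spacer-stem: y 0.06 z(x_st) -30.03 height 102.89 turn [-0.06 -0.04 -0.01] F tool0 [ 1.51 -0.01  0.67] M [-0.03 -0.06  0.05] w 49.90
```

```bash
python3 -m crank '[[[0,0,1],[0,0,0],0],[[0,0,1],[0,0,0],0],[[0,0,1],[0,0,0],0],[[0,0,1],[0,0,0],0],[[0,0,1],[0,0,0],0],[[0,0,1],[0,0,0],0],[[0,0,1],[0,0,0],0],[[0,0,1],[0,0,0],0],[[0,0,0],[0,0,0],0],[[0,0,0],[0,0,0],0]]'; python3 st.py
python3 -m crank '[[[0,0,1],[0,0,0],0],[[0,0,1],[0,0,0],0],[[0,0,1],[0,0,0],0],[[0,0,1],[0,0,0],0],[[0,0,1],[0,0,0],0],[[0,0,1],[0,0,0],0],[[0,0,1],[0,0,0],0],[[0,0,1],[0,0,0],0],[[0,0,0],[0,0,0],0],[[0,0,0],[0,0,0],0]]'; python3 st.py
```

```text
time: 9.62
tcp_pos: [0.525, -0.1012, 0.1177]
orientation: [-0.123, 0.696, 0.123, 0.696]
ft_force: [-0.2, 0.1, -1.9]
width: 0.564
t 9.6167 spacer-stem: y 0.07 z(x_st) -22.05 height 102.87 turn [-0.05 -0.04 -0.01] F tool0 [ 1.85  0.2  -0.15] M [-0.   -0.01  0.05] w 49.62
time: 10.45
tcp_pos: [0.5325, -0.0984, 0.1177]
orientation: [-0.123, 0.696, 0.123, 0.696]
ft_force: [-0.3, 0.1, -1.8]
width: 0.563
t 10.45 spacer-stem: y 0.06 z(x_st) -14.05 height 102.90 turn [-0.06 -0.04 -0.01] F tool0 [ 1.82  0.22 -0.23] M [-0.02 -0.01  0.05] w 49.53
```

```bash
python3 -m crank '[[[0,0,1],[0,0,0],0],[[0,0,1],[0,0,0],0],[[0,0,1],[0,0,0],0],[[0,0,1],[0,0,0],0],[[0,0,1],[0,0,0],0],[[0,0,1],[0,0,0],0],[[0,0,1],[0,0,0],0],[[0,0,1],[0,0,0],0],[[0,0,1],[0,0,0],0],[[0,0,0],[0,0,0],0]]'; python3 st.py
python3 -m crank '[[[0,0,0.5],[0,0,0],0],[[0,0,0.5],[0,0,0],0],[[0,0,0.5],[0,0,0],0],[[0,0,0.5],[0,0,0],0],[[0,0,0.5],[0,0,0],0],[[0,0,0.5],[0,0,0],0],[[0,0,0.5],[0,0,0],0],[[0,0,0.5],[0,0,0],0],[[0,0,0],[0,0,0],0],[[0,0,0],[0,0,0],0]]'; python3 st.py
```

```text
time: 11.28
tcp_pos: [0.5412, -0.0952, 0.1177]
orientation: [-0.123, 0.696, 0.123, 0.696]
ft_force: [-0.2, -0.0, -2.2]
width: 0.564
t 11.2833 spacer-stem: y 0.11 z(x_st) -4.79 height 102.91 turn [-0.06 -0.05 -0.01] F tool0 [ 2.17  0.07 -0.23] M [ 0.01 -0.04  0.03] w 49.67
time: 12.12
tcp_pos: [0.5447, -0.094, 0.1177]
orientation: [-0.123, 0.696, 0.123, 0.696]
ft_force: [0.8, -0.4, -1.5]
width: 0.56
t 12.1167 spacer-stem: y 0.04 z(x_st) -1.06 height 102.91 turn [-0.05 -0.04 -0.01] F tool0 [ 1.5  -0.63  0.58] M [ 0.06 -0.03  0.09] w 49.32
```

```bash
python3 -m crank '[[[0,0,0.3],[0,0,0],0],[[0,0,0.3],[0,0,0],0],[[0,0,0.3],[0,0,0],0],[[0,0,0.3],[0,0,0],0],[[0,0,0.3],[0,0,0],0],[[0,0,0],[0,0,0],0],[[0,0,0],[0,0,0],0],[[0,0,0],[0,0,0],0],[[0,0,0],[0,0,0],0],[[0,0,0],[0,0,0],0]]'; python3 st.py
python3 -m crank '[[[0,0,0.3],[0,0,0],0],[[0,0,0.3],[0,0,0],0],[[0,0,0.3],[0,0,0],0],[[0,0,0.3],[0,0,0],0],[[0,0,0],[0,0,0],0],[[0,0,0],[0,0,0],0],[[0,0,0],[0,0,0],0],[[0,0,0],[0,0,0],0],[[0,0,0],[0,0,0],0],[[0,0,0],[0,0,0],0]]'; python3 st.py
```

```text
time: 12.95
tcp_pos: [0.546, -0.0935, 0.1177]
orientation: [-0.123, 0.696, 0.123, 0.696]
ft_force: [0.1, -0.3, -2.5]
width: 0.564
t 12.95 spacer-stem: y 0.07 z(x_st) 0.38 height 102.89 turn [-0.06 -0.03 -0.01] F tool0 [ 2.52 -0.27  0.  ] M [ 0.04 -0.01  0.06] w 49.64
time: 13.78
tcp_pos: [0.5472, -0.0931, 0.1177]
orientation: [-0.123, 0.696, 0.123, 0.696]
ft_force: [-1.1, 0.1, -1.7]
width: 0.565
t 13.7833 spacer-stem: y 0.04 z(x_st) 1.57 height 102.88 turn [-0.05 -0.03 -0.01] F tool0 [ 1.7   0.43 -0.98] M [ 0.   -0.05  0.07] w 49.71
```

```bash
python3 -m crank '[[[0,0,0.2],[0,0,0],0],[[0,0,0.2],[0,0,0],0],[[0,0,0.2],[0,0,0],0],[[0,0,0],[0,0,0],0],[[0,0,0],[0,0,0],0],[[0,0,0],[0,0,0],0],[[0,0,0],[0,0,0],0],[[0,0,0],[0,0,0],0],[[0,0,0],[0,0,0],0],[[0,0,0],[0,0,0],0]]'; python3 st.py
```

```text
time: 14.62
tcp_pos: [0.5477, -0.0929, 0.1177]
orientation: [-0.123, 0.696, 0.123, 0.696]
ft_force: [-0.6, 0.2, -2.7]
width: 0.559
t 14.6167 spacer-stem: y 0.07 z(x_st) 2.20 height 102.91 turn [-0.05 -0.04 -0.01] F tool0 [ 2.65  0.42 -0.48] M [-0.02 -0.04  0.05] w 49.20
```

```bash
python3 -m crank '[[[0,0,0.2],[0,0,0],0],[[0,0,0.2],[0,0,0],0],[[0,0,0.2],[0,0,0],0],[[0,0,0],[0,0,0],0],[[0,0,0],[0,0,0],0],[[0,0,0],[0,0,0],0],[[0,0,0],[0,0,0],0],[[0,0,0],[0,0,0],0],[[0,0,0],[0,0,0],0],[[0,0,0],[0,0,0],0]]'; python3 st.py
```

```text
time: 15.45
tcp_pos: [0.5483, -0.0927, 0.1177]
orientation: [-0.123, 0.696, 0.123, 0.696]
ft_force: [0.6, -0.1, -1.4]
width: 0.562
t 15.45 spacer-stem: y 0.03 z(x_st) 2.78 height 102.90 turn [-0.05 -0.04 -0.01] F tool0 [ 1.4  -0.28  0.57] M [ 0.02 -0.03 -0.  ] w 49.46
```

Not home yet, so I'll keep feeling forward.

```bash
python3 -m crank '[[[0,0,0.2],[0,0,0],0],[[0,0,0.2],[0,0,0],0],[[0,0,0.2],[0,0,0],0],[[0,0,0],[0,0,0],0],[[0,0,0],[0,0,0],0],[[0,0,0],[0,0,0],0],[[0,0,0],[0,0,0],0],[[0,0,0],[0,0,0],0],[[0,0,0],[0,0,0],0],[[0,0,0],[0,0,0],0]]'; python3 st.py
python3 - <<'E'
from h import *
cv2.imwrite('pics/w6.png',capture('wrist'));a=capture('scene')[150:270,260:420];cv2.imwrite('pics/s6.png',cv2.resize(a,None,fx=4.5,fy=4.5,interpolation=cv2.INTER_CUBIC))
E
```

```text
time: 16.28
tcp_pos: [0.5485, -0.0926, 0.1176]
orientation: [-0.123, 0.697, 0.123, 0.696]
ft_force: [-2.2, 0.1, -1.1]
width: 0.56
t 16.2833 spacer-stem: y 0.07 z(x_st) 2.99 height 102.80 turn [-0.05  0.01 -0.  ] F tool0 [ 1.06  0.82 -2.04] M [-0.01  0.43  0.06] w 49.28
```

View pics/w6.png

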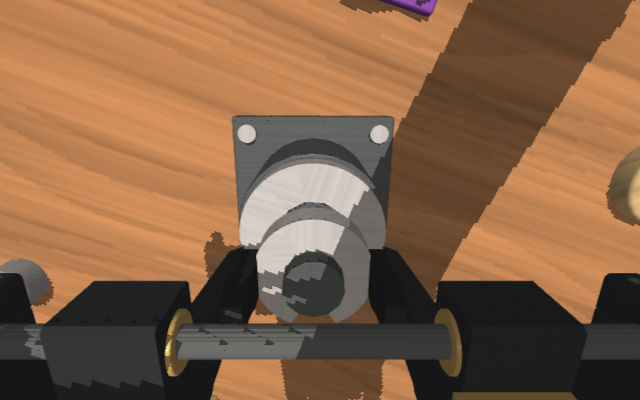

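View pics/s6.png

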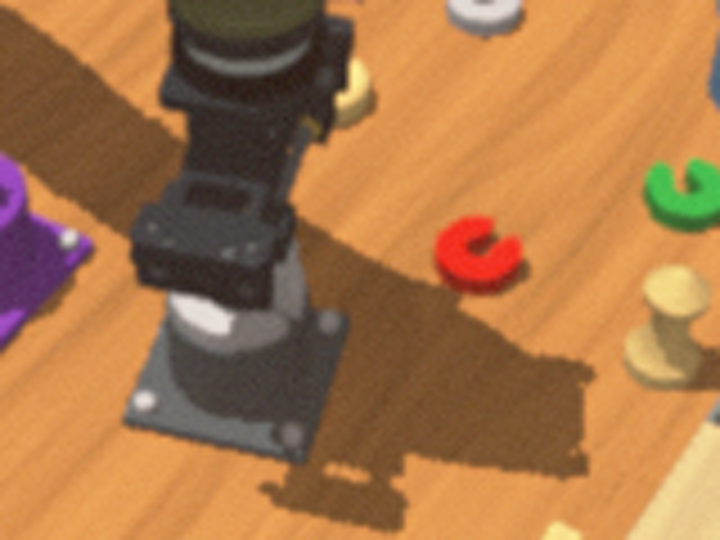

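```bash
python3 -m crank '[[[0,0,-0.8],[0,0,0],0],[[0,0,-0.8],[0,0,0],0],[[0,0,-0.8],[0,0,0],0],[[1,0,0],[0,0,0],0],[[1,0,0],[0,0,0],0],[[1,0,0],[0,0,0],0],[[0,0,0],[0,0,0],0],[[0,0,0],[0,0,0],0],[[0,0,0],[0,0,0],0],[[0,0,0],[0,0,0],0]]'; python3 st.py
python3 -m crank '[[[0.3,0,0],[0,0,0],0],[[0.3,0,0],[0,0,0],0],[[0.3,0,0],[0,0,0],0],[[0.3,0,0],[0,0,0],0],[[0.3,0,0],[0,0,0],0],[[0.3,0,0],[0,0,0],0],[[0,0,0],[0,0,0],0],[[0,0,0],[0,0,0],0],[[0,0,0],[0,0,0],0],[[0,0,0],[0,0,0],0]]'; python3 st.py
```

```text
time: 17.22
tcp_pos: [0.5467, -0.0933, 0.1147]
orientation: [-0.123, 0.696, 0.123, 0.696]
ft_force: [-0.2, -0.1, -1.6]
width: 0.563
t 17.2167 spacer-stem: y 0.06 z(x_st) 1.08 height 99.93 turn [-0.05 -0.05 -0.01] F tool0 [ 1.6  -0.04 -0.24] M [-0.   -0.03  0.04] w 49.55
time: 18.05
tcp_pos: [0.5466, -0.0933, 0.1129]
orientation: [-0.123, 0.696, 0.123, 0.696]
ft_force: [-0.2, 1.0, -1.4]
width: 0.562
t 18.05 spacer-stem: y 0.07 z(x_st) 1.01 height 98.09 turn [-0.05 -0.04 -0.01] F tool0 [1.41 1.04 0.17] M [-0.02 -0.02  0.05] w 49.44
```

```bash
python3 -m crank '[[[0.3,0,0],[0,0,0],0],[[0.3,0,0],[0,0,0],0],[[0.3,0,0],[0,0,0],0],[[0,0,0],[0,0,0],0],[[0,0,0],[0,0,0],0],[[0,0,0],[0,0,0],0],[[0,0,0],[0,0,0],0],[[0,0,0],[0,0,0],0],[[0,0,0],[0,0,0],0],[[0,0,0],[0,0,0],0]]'; python3 st.py
python3 -m crank '[[[0.3,0,0],[0,0,0],0],[[0.3,0,0],[0,0,0],0],[[0.3,0,0],[0,0,0],0],[[0,0,0],[0,0,0],0],[[0,0,0],[0,0,0],0],[[0,0,0],[0,0,0],0],[[0,0,0],[0,0,0],0],[[0,0,0],[0,0,0],0],[[0,0,0],[0,0,0],0],[[0,0,0],[0,0,0],0]]'; python3 st.py
```

```text
time: 18.88
tcp_pos: [0.5467, -0.0933, 0.112]
orientation: [-0.123, 0.696, 0.123, 0.696]
ft_force: [0.7, -0.5, -2.5]
width: 0.557
t 18.8833 spacer-stem: y 0.04 z(x_st) 1.03 height 97.22 turn [-0.05 -0.04 -0.01] F tool0 [ 2.52 -0.74  0.52] M [ 0.04 -0.02  0.1 ] w 49.00
time: 19.72
tcp_pos: [0.5466, -0.0933, 0.1111]
orientation: [-0.123, 0.696, 0.123, 0.696]
ft_force: [-0.1, -0.7, -2.0]
width: 0.565
t 19.7167 spacer-stem: y 0.07 z(x_st) 1.01 height 96.30 turn [-0.05 -0.04 -0.01] F tool0 [ 2.04 -0.65 -0.37] M [-0.02  0.01  0.06] w 49.75
```

```bash
python3 -m crank '[[[0.4,0,0],[0,0,0],0],[[0.4,0,0],[0,0,0],0],[[0.4,0,0],[0,0,0],0],[[0.4,0,0],[0,0,0],0],[[0.4,0,0],[0,0,0],0],[[0,0,0],[0,0,0],0],[[0,0,0],[0,0,0],0],[[0,0,0],[0,0,0],0],[[0,0,0],[0,0,0],0],[[0,0,0],[0,0,0],0]]'; python3 st.py
python3 -m crank '[[[0.4,0,0],[0,0,0],0],[[0.4,0,0],[0,0,0],0],[[0.4,0,0],[0,0,0],0],[[0.4,0,0],[0,0,0],0],[[0,0,0],[0,0,0],0],[[0,0,0],[0,0,0],0],[[0,0,0],[0,0,0],0],[[0,0,0],[0,0,0],0],[[0,0,0],[0,0,0],0],[[0,0,0],[0,0,0],0]]'; python3 st.py
```

```text
time: 20.55
tcp_pos: [0.5466, -0.0933, 0.1091]
orientation: [-0.123, 0.696, 0.123, 0.696]
ft_force: [-0.9, -0.1, -1.4]
width: 0.561
t 20.55 spacer-stem: y 0.04 z(x_st) 1.01 height 94.32 turn [-0.05 -0.04 -0.01] F tool0 [ 1.43  0.26 -0.91] M [ 0.03 -0.04  0.08] w 49.33
time: 21.38
tcp_pos: [0.5466, -0.0933, 0.1075]
orientation: [-0.123, 0.696, 0.123, 0.696]
ft_force: [-0.3, 0.4, -2.4]
width: 0.562
t 21.3833 spacer-stem: y 0.07 z(x_st) 1.01 height 92.71 turn [-0.05 -0.04 -0.01] F tool0 [ 2.35  0.5  -0.14] M [-0.03 -0.03 -0.01] w 49.49
```

```bash
python3 -m crank '[[[0,-0.12,-0.04],[6,0,0],0],[[0,-0.12,-0.04],[6,0,0],0],[[0,-0.12,-0.04],[6,0,0],0],[[0,-0.12,-0.04],[6,0,0],0],[[0,0,0],[0,0,0],0],[[0,0,0],[0,0,0],0],[[0,0,0],[0,0,0],0],[[0,0,0],[0,0,0],0],[[0,0,0],[0,0,0],0],[[0,0,0],[0,0,0],0]]'; python3 st.py
```

```text
time: 22.22
tcp_pos: [0.5465, -0.0939, 0.1075]
orientation: [0.024, 0.707, -0.024, 0.707]
ft_force: [0.6, 1.2, -1.1]
width: 0.556
t 22.2167 spacer-stem: y 0.01 z(x_st) 0.97 height 92.67 turn [ 2.392e+01 -4.000e-02  1.000e-02] F tool0 [1.13 0.96 0.96] M [ 0.05 -0.08 -0.  ] w 48.92
```

```bash
python3 -m crank '[[[0,-0.12,-0.04],[6,0,0],0],[[0,-0.12,-0.04],[6,0,0],0],[[0,-0.12,-0.04],[6,0,0],0],[[0,-0.12,-0.04],[6,0,0],0],[[0,-0.12,-0.04],[6,0,0],0],[[0,-0.12,-0.04],[6,0,0],0],[[0,-0.12,-0.04],[6,0,0],0],[[0,0,0],[0,0,0],0],[[0,0,0],[0,0,0],0],[[0,0,0],[0,0,0],0]]'; python3 st.py
python3 -m crank '[[[0,-0.12,-0.04],[6,0,0],0],[[0,-0.12,-0.04],[6,0,0],0],[[0,-0.12,-0.04],[6,0,0],0],[[0,-0.12,-0.04],[6,0,0],0],[[0,-0.12,-0.04],[6,0,0],0],[[0,-0.12,-0.04],[6,0,0],0],[[0,-0.12,-0.04],[6,0,0],0],[[0,0,0],[0,0,0],0],[[0,0,0],[0,0,0],0],[[0,0,0],[0,0,0],0]]'; python3 st.py
python3 - <<'E'
from h import *
import pickle
pickle.dump((sense(),calibration('wrist')),open('w7.pkl','wb'))
cv2.imwrite('pics/w7.png',capture('wrist'))
E
```

```text
time: 23.05
tcp_pos: [0.546, -0.0944, 0.1075]
orientation: [0.275, 0.651, -0.275, 0.651]
ft_force: [0.2, -0.3, -2.3]
width: 0.565
t 23.05 spacer-stem: y 0.15 z(x_st) 1.04 height 92.70 turn [ 6.578e+01 -4.000e-02  2.000e-02] F tool0 [ 2.29 -0.39  0.1 ] M [ 0.01  0.03 -0.  ] w 49.72
time: 23.88
tcp_pos: [0.5451, -0.0946, 0.1075]
orientation: [0.49, 0.51, -0.49, 0.51]
ft_force: [-0.3, -0.8, -2.1]
width: 0.559
t 23.8833 spacer-stem: y 0.13 z(x_st) 1.01 height 92.68 turn [ 1.0775e+02 -2.0000e-02  4.0000e-02] F tool0 [ 2.12 -0.67 -0.6 ] M [ 0.03  0.05 -0.01] w 49.17
```

View pics/w7.png

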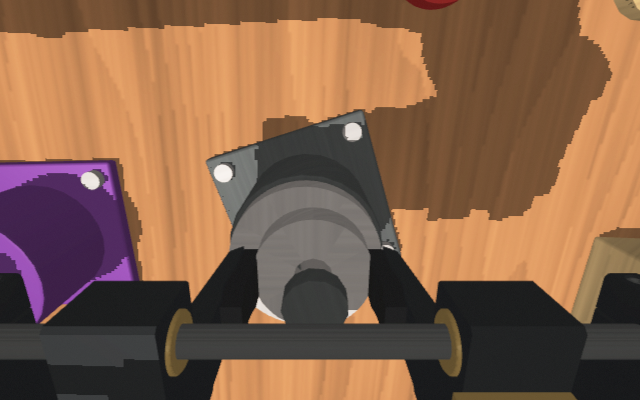

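```bash
python3 -m crank '[[[0.4,0,0],[0,0,0],0],[[0.4,0,0],[0,0,0],0],[[0.4,0,0],[0,0,0],0],[[0.4,0,0],[0,0,0],0],[[0,0,0],[0,0,0],0],[[0,0,0],[0,0,0],0],[[0,0,0],[0,0,0],0],[[0,0,0],[0,0,0],0],[[0,0,0],[0,0,0],0],[[0,0,0],[0,0,0],0]]'; python3 st.py
python3 -m crank '[[[0.2,0,0],[0,0,0],0],[[0.2,0,0],[0,0,0],0],[[0.2,0,0],[0,0,0],0],[[0,0,0],[0,0,0],0],[[0,0,0],[0,0,0],0],[[0,0,0],[0,0,0],0],[[0,0,0],[0,0,0],0],[[0,0,0],[0,0,0],0],[[0,0,0],[0,0,0],0],[[0,0,0],[0,0,0],0]]'; python3 st.py
```

```text
time: 24.77
tcp_pos: [0.5452, -0.0946, 0.1059]
orientation: [0.491, 0.509, -0.491, 0.509]
ft_force: [-1.0, -0.0, -2.8]
width: 0.562
t 24.7667 spacer-stem: y 0.12 z(x_st) 1.06 height 91.12 turn [ 1.0795e+02 -4.0000e-02  3.0000e-02] F tool0 [ 2.83  0.33 -0.91] M [ 0.03  0.01 -0.06] w 49.46
time: 25.6
tcp_pos: [0.5451, -0.0946, 0.1053]
orientation: [0.491, 0.509, -0.491, 0.509]
ft_force: [0.1, -0.1, -1.8]
width: 0.561
t 25.6 spacer-stem: y 0.14 z(x_st) 1.02 height 90.49 turn [ 1.0795e+02 -3.0000e-02  3.0000e-02] F tool0 [ 1.77 -0.16  0.05] M [-0.02  0.06 -0.02] w 49.37
```

```bash
python3 -m crank '[[[0.2,0,0],[0,0,0],0],[[0.2,0,0],[0,0,0],0],[[0,0,0],[0,0,0],0],[[0,0,0],[0,0,0],0],[[0,0,0],[0,0,0],0],[[0,0,0],[0,0,0],0],[[0,0,0],[0,0,0],0],[[0,0,0],[0,0,0],0],[[0,0,0],[0,0,0],0],[[0,0,0],[0,0,0],0]]'; python3 st.py
python3 -m crank '[[[0.15,0,0],[0,0,0],0],[[0.15,0,0],[0,0,0],0],[[0,0,0],[0,0,0],0],[[0,0,0],[0,0,0],0],[[0,0,0],[0,0,0],0],[[0,0,0],[0,0,0],0],[[0,0,0],[0,0,0],0],[[0,0,0],[0,0,0],0],[[0,0,0],[0,0,0],0],[[0,0,0],[0,0,0],0]]'; python3 st.py
```

```text
time: 26.43
tcp_pos: [0.5452, -0.0946, 0.1049]
orientation: [0.491, 0.509, -0.491, 0.509]
ft_force: [-0.3, 0.1, -1.7]
width: 0.563
t 26.4333 spacer-stem: y 0.10 z(x_st) 1.04 height 90.08 turn [ 1.0795e+02 -3.0000e-02  3.0000e-02] F tool0 [ 1.73  0.19 -0.21] M [-0.01  0.05 -0.08] w 49.58
time: 27.27
tcp_pos: [0.5452, -0.0946, 0.1048]
orientation: [0.491, 0.509, -0.491, 0.509]
ft_force: [-0.8, -0.3, 3.7]
width: 0.564
t 27.2667 spacer-stem: y 0.11 z(x_st) 1.06 height 89.97 turn [ 1.0795e+02 -4.0000e-02  3.0000e-02] F tool0 [-3.75 -0.04 -0.9 ] M [-0.06  0.3   0.13] w 49.61
```

```bash
python3 -m crank '[[[-0.15,0,0],[0,0,0],0],[[0,0,0],[0,0,0],0.62],[[0,0,0],[0,0,0],0.7],[[0,0,0],[0,0,0],0.8],[[0,0,0],[0,0,0],0.8],[[0,0,0],[0,0,0],0.8],[[0,0,0],[0,0,0],0.8],[[0,0,0],[0,0,0],0.8],[[0,0,0],[0,0,0],0.8],[[0,0,0],[0,0,0],0.8]]'; python3 st.py
python3 -m crank '[[[-5,0,0],[0,0,0],0.8],[[-15,0,0],[0,0,0],0.8],[[-25,0,0],[0,0,0],0.8],[[-25,0,0],[0,0,0],0.8],[[-25,0,0],[0,0,0],0.8],[[-25,0,0],[0,0,0],0.8],[[0,0,20],[0,0,0],0.8],[[0,0,20],[0,0,0],0.8],[[0,0,0],[0,0,0],0.8],[[0,0,0],[0,0,0],0.8]]'
python3 - <<'E'
from h import *
import pickle
pickle.dump((sense(),calibration('wrist')),open('w8.pkl','wb'))
im=capture('wrist');cv2.imwrite('pics/w8.png',im)
cv2.imwrite('pics/s8.png',capture('scene'));cv2.imwrite('pics/t8.png',capture('top'))
E
```

```text
time: 28.1
tcp_pos: [0.5451, -0.0946, 0.1048]
orientation: [0.491, 0.509, -0.491, 0.509]
ft_force: [0.7, -0.6, 0.7]
width: 0.801
t 28.1 spacer-stem: y 0.12 z(x_st) 1.04 height 89.96 turn [ 1.0795e+02 -3.0000e-02  3.0000e-02] F tool0 [-0.7  -0.79  0.41] M [-0.    0.07 -0.04] w 70.49
time: 28.93
tcp_pos: [0.5462, -0.1356, 0.2251]
orientation: [0.492, 0.508, -0.492, 0.508]
ft_force: [-0.1, 0.6, 1.1]
width: 0.8
```

View pics/w8.png

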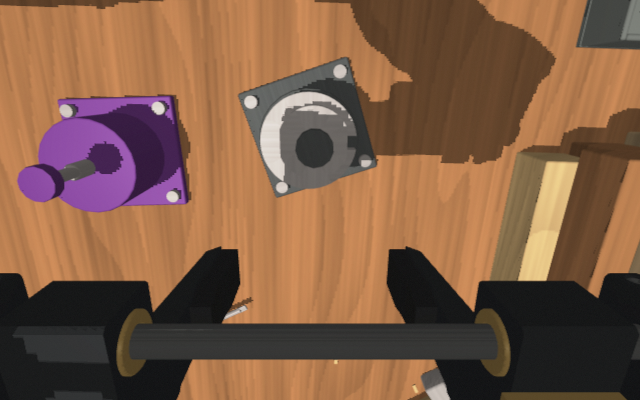

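View pics/s8.png

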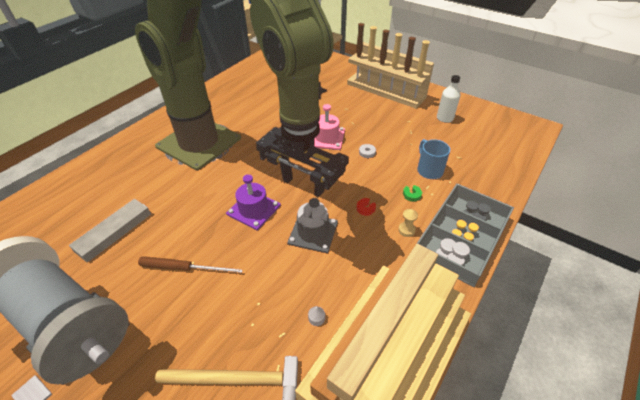

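```bash
python3 - <<'E'
from h import *
im=cv2.imread('pics/w8.png')[50:205,230:385]
g=cv2.convertScaleAbs(im,alpha=1.8,beta=0)
cv2.imwrite('pics/w8c.png',cv2.resize(g,None,fx=3.87,fy=3.87,interpolation=cv2.INTER_CUBIC))
E
```

```text
(no output)
```

View pics/w8c.png

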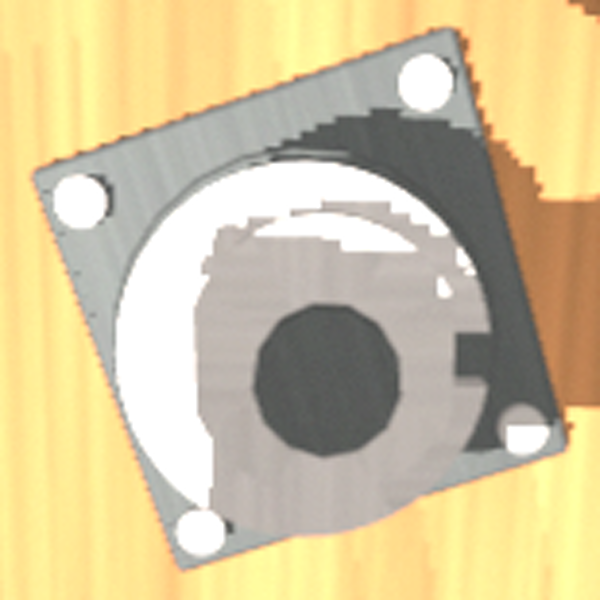

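```bash
python3 - <<'E'
from h import *
im=cv2.imread('pics/w8.png',0)[85:200,255:370]
g=np.clip((im.astype(float)-80)*255/60,0,255).astype(np.uint8)
a=cv2.resize(g,None,fx=5,fy=5,interpolation=cv2.INTER_CUBIC)
cv2.imwrite('pics/w8d.png',a)
E
```

```text
(no output)
```

View pics/w8d.png

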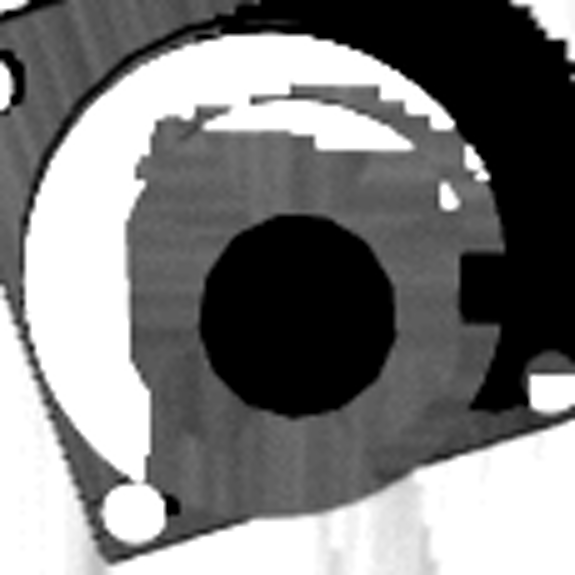

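```bash
python3 - <<'E'
from h import *
s=cv2.imread('pics/s8.png')[190:255,280:345]
g=cv2.convertScaleAbs(s,alpha=2.2)
a=cv2.resize(g,None,fx=6,fy=6,interpolation=cv2.INTER_CUBIC)
t=cv2.convertScaleAbs(cv2.imread('pics/t8.png')[175:235,285:350],alpha=1.5)
b=cv2.resize(t,(390,390),interpolation=cv2.INTER_CUBIC)
cv2.imwrite('pics/fin.png',np.hstack([a,b]))
E
```

```text
(no output)
```

View pics/fin.png

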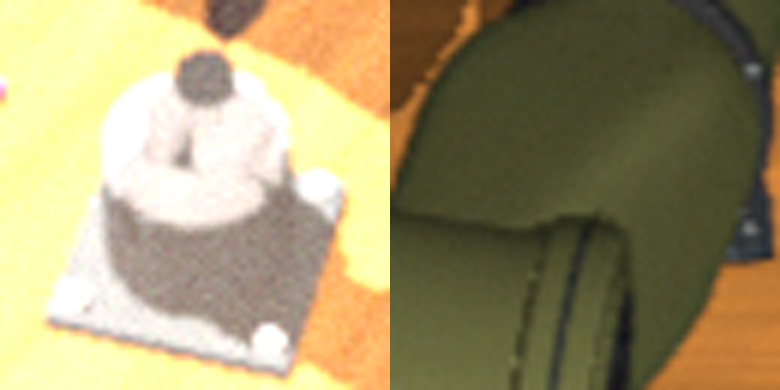

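View pics/t8.png

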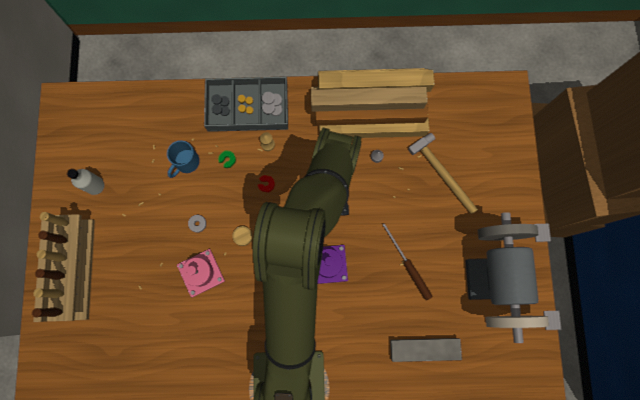

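The top view shows the bystanders where they were: mug (182,158), collar (197,224), puck (242,235), finial (266,143). In the scene crop the added spacer's slot at (185,150) faces -y and the lower slot at (270,180) faces +x. The hand is clear, so I'm handing in.

```bash
python3 -c "
from workcell import finish_job,sense
print(sense()['ft_force'],sense()['qvel'].round(3));print(finish_job())"
```

```text
[ 0.12963044  0.78170528 -1.12365696] [-0.004  0.002  0.001 -0.     0.003 -0.001  0.001]
the job is handed in; nothing more can be done
None
```

The slotted spacer is on the stop post, flat on the lower spacer and released, with its slot about a quarter turn from the lower one. I handed the job in at about 29 s; no verdict is reported.

**What I did:**
- I took the grey C-spacer by its flats and slid it onto the neck from the stand's -x side.
- It met the neck's end with about 2 N. I backed off about 2 mm and lowered it over the round part with no contact felt.
- I turned it 108° about its own centre, set it down until about 5 N showed on the lower spacer, let go and moved clear.

**Last checks:**
- **Height:** the spacer's centre was at about 90.0 mm at contact.
- **Direction:** its slot points to about -88° in the world. The lower slot is at about 2° (about -2° from the last picture), and the stand's x axis is at 20°. That is 86 to 90° from the lower slot and about 72° off the stand's x axis.
- **Force:** the highest wrist reading at the end of any move was about 5.5 N net, but forces between readings were not seen.
- **Surroundings:** the lower spacer and the other things on the bench look unmoved.

**Less certain:**
- In the last wrist picture the head hid the added spacer's slot. I confirmed its direction from the flats and the scene camera instead.
- The arm covered the post in the top view.
- The scene camera's positions differed from the top camera's by about 1 cm, so I relied on the wrist camera and touch.

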